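# Dryer off, fittings out: empty the wash cup

## Robot

A 6-joint arm with a two-finger parallel gripper is mounted at the origin on the work surface. World frame = base frame: x ahead of the robot, y to its left, z up, the work surface at z = 0. Lengths are in m, angles in rad, forces in N, time in s.
With the tool pointing down it reaches from about 0.3 to 0.85 m from the base axis. Payload 4.2 kg.
Tool frame: the origin (TCP) lies midway between the tips of the shut fingers; the grasp point (between the pads) lies 19 mm behind it; z points along the fingers, y is the line along which they close (so a half turn about z gives the same grasp; the last joint's range is limited). The gripper opens to 91 mm and grips with 3 to 60 N. Pads are 32 mm wide; open, the fingers measure 118 mm over their backs; the gripper's body (76 mm by 178 mm) begins 60 mm behind the grasp point.
Start: joints at [1.126, 0.32, 1.565, -0, 1.257, -0.02], TCP at [0.237, 0.524, 0.214] pointing down, gripper open.
Joint ranges: [-3.11, 3.11], [-0.84, 2.01], [0.21, 2.61], [-1.34, 4.49], [0.05, 2.63], [-2.56, 2.56]. Speed limits (rad/s): [2.57, 2.57, 3.14, 3.14, 3.14, 3.14].

## Interface

Orientations are given as a unit quaternion [w, x, y, z].
In Python, from bench import sense, vision, env gives the robot as it stands.
- The arm moves only by the tool play_rows, never from a script. Its argument "plan" is text: rows parted by semicolons, each of 7 numbers parted by spaces: the shift along the tool's x, y, z in m, then the turn, a rotation vector about the tool's x, y, z in rad, then the finger opening in m, from 0 to 0.0912. In form: tx ty tz wx wy wz jaw; .... A call has 1 to 8 rows; each row shifts and turns the commanded pose from where the row before left it, along the tool's axes as they then stand; what a row does not reach is not made up. A row lasts 1/8 s, in which the tool goes at most 62.5 mm and 10.7 degrees, less where a joint would pass 70% of its speed; a pose out of reach is approached as far as the arm can. A call with a gripper value outside its range is refused whole. The fingers move at their own pace and stop on an object; "squeeze" is the grip in N (left out, the last holds). Time passes only in rows, so rows that do not move let the fingers close. It gives the time, the measured TCP pose, the force, the opening and the grip force at its end, in the units of the state.
- sense(): the state, without advancing time (a new reading comes with each control period).
- vision.snapshot(name): name is "scene" or "top"; returns a dict with "image" (400x640x3 uint8, red, green, blue), "mtx" (3x3 intrinsics, pixels), "k1" (the pictures are not rectified: a ray, as slopes to the right and down, at radius r is drawn at 1 + k1 r^2 times it, then the intrinsics apply), "world_to_cam" (4x4, takes a point from world to camera coordinates). Camera axes: x right, y down, z forward; pixel columns grow to the right and rows downward; lengths in m; the calibration is good to about 2 mm. A picture is of the moment at which its call begins. There is no depth.
- env.hand_in(): hands the job in; it is judged then, once.
The state is a dict: "clock": time; "joint_positions": joint angles; "dq": joint speeds; "tau": joint torques, N m; "position": TCP position; "tool_rot": TCP orientation; "ft_force": force on the tool from outside, world axes, zero at the start; "wrist_torque": the same for the moment, N m; "gripper_width": finger opening in m; "finger_force": force on a finger pad.
Only numpy, scipy, OpenCV 4.12 (cv2) and the standard library are available. Lean on these libraries where they do the work, as an engineer would, in place of code of your own. Each camera call takes 0.05 s, during which the arm holds its last target. There are 200 camera calls.

## Task

The washed fittings are dry: first turn the dryer's timer back to its zero stop, then tip all five fittings out of the steel cup into the parts tray. Stand the empty cup upright back on the dryer's slotted plate, without dropping it, and leave the pliers, the injector and the oil bottle where they are.

Things in the scene. Friction and masses are not known exactly. Their poses are not given: they have to be found in the camera images.
- cup_mid (a point): slightly tapered steel wash cup, 76 mm tall, round, 53 mm across at the foot and 60 mm at the rim (rolled bead 62 mm), wall 2.5 mm, no handle, about 0.16 kg, with the five fittings lying loose in its lower half; they slide on its wall only down a slope of some 30 degrees, so it has to be tipped well past level. Point: centre of the cup, half-way up (38 mm above its underside); z axis runs out of the mouth. It stands on the dryer's plate
- cup_mouth (a point): centre of the cup's open mouth, 76 mm above its underside; same axes as the cup
- cup: the same cup; origin at the centre of its underside
- part0_mid (a point): brass pipe fitting 1 of 5: hexagon head 19 mm across corners and 8 mm tall with a round 11.6 mm stub, 18 mm long in all, 22 g. Point: its middle; z along its length
- part1_mid (a point): brass pipe fitting 2 of 5: hexagon head 19 mm across corners and 8 mm tall with a round 11.6 mm stub, 18 mm long in all, 22 g. Point: its middle; z along its length
- part2_mid (a point): brass pipe fitting 3 of 5: hexagon head 19 mm across corners and 8 mm tall with a round 11.6 mm stub, 18 mm long in all, 22 g. Point: its middle; z along its length
- part3_mid (a point): steel pipe fitting 4 of 5: hexagon head 19 mm across corners and 8 mm tall with a round 11.6 mm stub, 18 mm long in all, 22 g. Point: its middle; z along its length
- part4_mid (a point): steel pipe fitting 5 of 5: hexagon head 19 mm across corners and 8 mm tall with a round 11.6 mm stub, 18 mm long in all, 22 g. Point: its middle; z along its length
- plate (a point): centre of the top face of the dryer's slotted aluminium plate, 70 mm above the bench; the flat area is 150 x 150 mm, inside a rim that stands 4 mm higher. z up, x away from the robot and y to the left at yaw 0. The dryer is a fixed blue sheet-metal box 180 (x) x 280 (y) x 70 mm whose middle is 55 mm to the -y side of this point; the timer sits 143 mm to the -y side of it, on the same top
- timer_grip (a point): black timer knob on the dryer: a bar grip 40 mm long, 14 mm wide and 32 mm tall on a round skirt 42 mm across. Point: on the axis, 7 mm below the top of the bar (which is 114 mm above the bench) and 23 mm above the skirt. It turns with the knob: x lies along the bar (the white pointer line is on the -x half), z up
- timer (a joint): angle of the timer knob in rad: 0 = at the zero stop (pointer on the red mark at the dryer's front); it grows as the knob is wound clockwise seen from above, so it is turned back anticlockwise, against about 0.05 N m of friction, until it comes up hard on the stop. It stays where it is left
- tray_floor (a point): centre of the rubber-covered floor of the steel parts tray, 7 mm above the bench. Tray fixed, 200 (x) x 260 (y) mm outside (plus 12 mm side lips), walls 4 mm, 40 mm tall over the bench; z up
- pliers: long-nose pliers with yellow grips lying flat, 170 mm long, 14 mm thick; origin under the pivot, x towards the nose. Bystander
- injector: fuel injector lying on the bench, 80 mm long, 22 mm across, with a black plug on its side; origin on the bench under its middle. Bystander
- oil_mid (a point): white oil bottle with a red cap, standing, 44 mm across, 120 mm tall; point at its middle. Bystander
Mind the look-alikes: they are no part of the job. Of the things shaped like the cup, the bare steel one is meant.

How it is judged:
On the way, in this order (a step that is already met when the one before it is completed fails the run):
1. the timer is turned back to its zero stop (value of joint timer below 0.06 rad), for 0.2 s.
2. the cup is tipped past level with its mouth over the tray (angle between cup_mid's own z axis and vertical above 1.6 rad and z of cup_mouth in the frame of tray_floor between 0 and 0.25 m and x of cup_mouth in the frame of tray_floor between -0.1 and 0.1 m and y of cup_mouth in the frame of tray_floor between -0.13 and 0.13 m), for 0.1 s.
At the end, for the whole second after the job is handed in: The timer stands at its zero stop (within 0.06 rad), all five fittings lie in the tray below its rim, and the cup stands at rest upright (within 0.1 rad) with its whole foot on the dryer's plate, its middle within 48 mm of the plate's middle along each side (value of joint timer below 0.06 rad and angle between cup_mid's own z axis and vertical below 0.1 rad and z of cup_mid in the frame of plate between 0.03 and 0.046 m and x of cup_mid in the frame of plate between -0.048 and 0.048 m and y of cup_mid in the frame of plate between -0.048 and 0.048 m and linear speed of cup below 0.03 m/s and z of part0_mid in the frame of tray_floor between 0 and 0.032 m and x of part0_mid in the frame of tray_floor between -0.097 and 0.097 m and y of part0_mid in the frame of tray_floor between -0.127 and 0.127 m and z of part1_mid in the frame of tray_floor between 0 and 0.032 m and x of part1_mid in the frame of tray_floor between -0.097 and 0.097 m and y of part1_mid in the frame of tray_floor between -0.127 and 0.127 m and z of part2_mid in the frame of tray_floor between 0 and 0.032 m and x of part2_mid in the frame of tray_floor between -0.097 and 0.097 m and y of part2_mid in the frame of tray_floor between -0.127 and 0.127 m and z of part3_mid in the frame of tray_floor between 0 and 0.032 m and x of part3_mid in the frame of tray_floor between -0.097 and 0.097 m and y of part3_mid in the frame of tray_floor between -0.127 and 0.127 m and z of part4_mid in the frame of tray_floor between 0 and 0.032 m and x of part4_mid in the frame of tray_floor between -0.097 and 0.097 m and y of part4_mid in the frame of tray_floor between -0.127 and 0.127 m); the robot touches nothing.
It fails at once if the pliers, the injector or the oil bottle is moved by more than 30 mm (distance of any of pliers, injector, oil_mid from where it was at the start of the episode above 0.03 m).
It fails at once if the cup is dropped (let go in the air, over 10 mm higher than it stands on the plate) (contact force between cup and anything else below 0.02 N and z of cup_mid in the frame of plate above 0.048 m).
It also fails if it takes over 70 s, if anything falls off the work surface, if the arm or the gripper's body presses on something with over 40 N, if the wrist force passes 120 N, or if a joint passes its speed limit or range.

## Working session

There is one attempt and no reset: what is moved stays moved. The work goes in short steps, Python scripts to look and compute and a tool call to move; the robot and the scene stay as the last step left them, time stands still between calls to the robot, and variables do not carry over. Pictures are saved under pics/ and viewed, at most 10 in all, crops included, and the job is handed in when it is done.

Besides the shell and the picture viewer there is one more tool, called after "Emit:" as a command line: name --argument value ..., lists and objects as JSON in quotes. play_rows: Moves the arm, as the interface text tells. Its arguments: {"type":"object","properties":{"plan":{"type":"string"},"squeeze":{"type":"number"}},"required":["plan"]}

```bash
mkdir -p pics; ls
cat > h.py <<'E'
import numpy as np, cv2
from bench import sense, vision, env
def snap(n,f=None):
    s=vision.snapshot(n)
    if f: cv2.imwrite('pics/'+f,s['image'][:,:,::-1])
    return s
def ray(s,u,v):
    K=np.array(s['mtx']);T=np.array(s['world_to_cam'])
    d=np.array([(u-K[0,2])/K[0,0],(v-K[1,2])/K[1,1]]);x=d.copy()
    for _ in range(20): x=d/(1+s['k1']*(x@x))
    R=T[:3,:3];c=-R.T@T[:3,3]
    return c,R.T@np.array([x[0],x[1],1])
def atz(s,u,v,z):
    c,d=ray(s,u,v);return c+d*(z-c[2])/d[2]
def proj(s,p):
    K=np.array(s['mtx']);T=np.array(s['world_to_cam']);q=T[:3,:3]@p+T[:3,3];x=q[:2]/q[2];x=x*(1+s['k1']*(x@x))
    return K[0,0]*x[0]+K[0,2],K[1,1]*x[1]+K[1,2]
E
python3 - <<'E'
from h import *
a=snap('scene','s0.png');b=snap('top','t0.png')
for s in (a,b):
    T=np.array(s['world_to_cam']);print((-T[:3,:3].T@T[:3,3]).round(3),T[2,:3].round(2),s['k1'])
st=sense();print(st['position'],st['tool_rot'],st['clock'])
E
```

```text
pics
[ 1.206 -0.344  0.578] [-0.72  0.41 -0.55] -0.03679221053221816
[ 0.434 -0.024  0.972] [ 0.17 -0.01 -0.99] -0.07492365685821324
[0.23680169 0.52348303 0.21322898] [-1.66506470e-04  2.10801032e-01  9.77528688e-01 -7.49362906e-04] 0.1
```

View pics/s0.png

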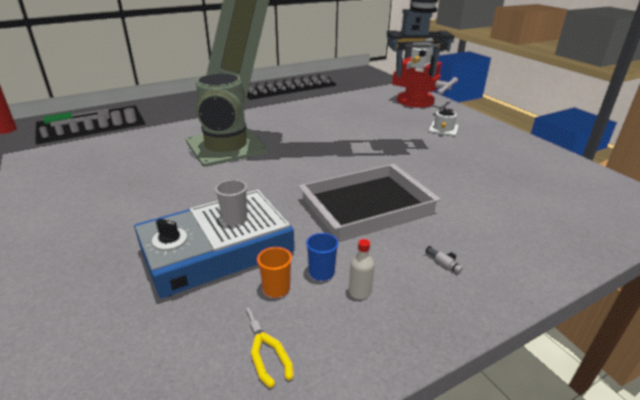

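View pics/t0.png

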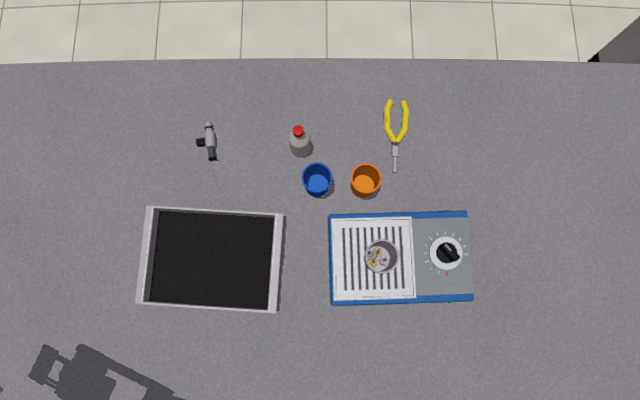

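Things that could be taken for the cup, in the top picture: bare steel cup on the plate (381,257), blue cup (317,180) and orange cup (366,180). I choose the steel one. Knob (447,253), red mark (446,275), tray (210,260), oil bottle (299,140), injector (209,140), pliers (396,135). I'll check cup and knob in one close crop.

Run:
```python
from h import *
a=cv2.imread('pics/s0.png');b=cv2.imread('pics/t0.png')
c1=cv2.resize(b[205:310,325:480],None,fx=5,fy=5,interpolation=cv2.INTER_CUBIC)
cv2.imwrite('pics/c0.png',c1)
s=snap('top');w=snap('scene')
# plate corners at z=.074, tray
for n,u,v,z in [('dryTL',329,214,.07),('dryTR',467,211,.07),('dryBR',473,300,.07),('dryBL',331,304,.07),('plTL',332,219,.074),('plTR',412,217,.074),('plBR',415,298,.074),('plBL',333,301,.074),('knob',447,253,.114),('redmark',446,275,.07),('skirt',446,253,.08),('cuprim',381,256,.146),('oil',299,131,.12),('trTL',147,207,.04),('trTR',284,213,.04),('trBR',276,312,.04),('trBL',136,303,.04),('blue',317,178,.076),('orange',366,178,.076)]:
    print(n,atz(s,u,v,z).round(3))
```

```text
dryTL [ 0.576 -0.046  0.07 ]
dryTR [ 0.581 -0.322  0.07 ]
dryBR [ 0.406 -0.324  0.07 ]
dryBL [ 0.401 -0.048  0.07 ]
plTL [ 0.565 -0.051  0.074]
plTR [ 0.569 -0.21   0.074]
plBR [ 0.411 -0.21   0.074]
plBL [ 0.407 -0.052  0.074]
knob [ 0.494 -0.265  0.114]
redmark [ 0.455 -0.273  0.07 ]
skirt [ 0.497 -0.273  0.08 ]
cuprim [ 0.488 -0.136  0.146]
oil [0.731 0.012 0.12 ]
trTL [0.597 0.33  0.04 ]
trTR [0.583 0.046 0.04 ]
trBR [0.385 0.06  0.04 ]
trBL [0.401 0.342 0.04 ]
blue [ 0.648 -0.022  0.076]
orange [ 0.648 -0.12   0.076]
```

View pics/c0.png

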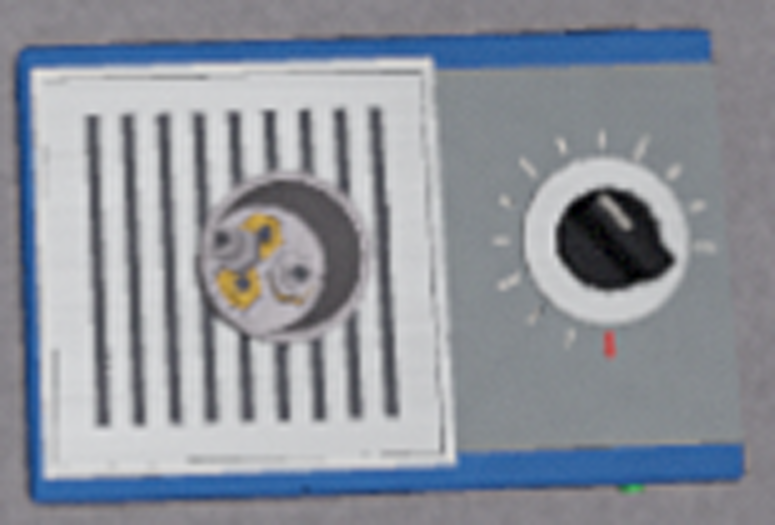

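The crop shows the bare steel cup holding brass and steel fittings at crop (283,255). The knob skirt is at (608,243). The bar runs from (597,197) to (671,267), and its white pointer line is on the upper-left half, about 135° clockwise of the red mark at (610,345).

```bash
cat >> h.py <<'E'
from scipy.spatial.transform import Rotation as Ro
def R():
    q=sense()['tool_rot'];return Ro.from_quat([q[1],q[2],q[3],q[0]])
def totool(p): # world offset of target TCP in tool axes
    s=sense();return R().inv().apply(np.array(p)-s['position'])
E
python3 - <<'E'
from h import *
s=snap('top')
f=lambda cu,cv,z:atz(s,325+cu/5,205+cv/5,z)
A=f(597,197,.114);B=f(671,267,.114);print(A,B,(A+B)/2,np.degrees(np.arctan2(*(A-B)[1::-1])))
A=f(600,196,.114);B=f(630,228,.114);print('line',np.degrees(np.arctan2(*(A-B)[1::-1])))
print(f(608,243,.083), 'cup rim',f(283,257,.146),'knobproj',[((a-b)*5).round() for a,b in zip(proj(s,[.494,-.273,.114]),(325,205))])
# ellipse of the rim in top: fit outer edge guess
print(R().as_matrix().round(3), totool([.494,-.273,.16]))
w=snap('scene');g=w['image']
print('scene: cup mouth proj',proj(w,[.488,-.136,.146]),'knob',proj(w,[.494,-.273,.114]),'plate ctr',proj(w,[.489,-.131,.07]))
E
```

```text
[ 0.51050529 -0.26079166  0.114     ] [ 0.48406443 -0.28760027  0.114     ] [ 0.49728486 -0.27419597  0.114     ] 45.39568425843606
line 41.797660044111645
[ 0.49536712 -0.27283673  0.083     ] cup rim [ 0.48692337 -0.13744366  0.146     ] knobproj [np.float64(631.0), np.float64(241.0)]
[[-0.911  0.412 -0.   ]
 [ 0.412  0.911 -0.001]
 [ 0.    -0.001 -1.   ]] [-0.56259727 -0.6198846   0.05406704]
scene: cup mouth proj (np.float64(232.87490084326083), np.float64(186.72169715958125)) knob (np.float64(166.39856706419425), np.float64(220.21949070739103)) plate ctr (np.float64(239.02884967636084), np.float64(217.81569245281756))
```

Emit:
play_rows --plan "-0.040 -0.044 0.001 0 0 0 0.06;-0.040 -0.044 0.001 0 0 0 0.06;-0.040 -0.044 0.001 0 0 0 0.06;-0.040 -0.044 0.001 0 0 0 0.06;-0.040 -0.044 0.001 0 0 0 0.06;-0.040 -0.044 0.001 0 0 0 0.06;-0.040 -0.044 0.001 0 0 0 0.06;-0.040 -0.044 0.001 0 0 0 0.06" --squeeze 25

```text
clock: 1.3
position: [0.3839, 0.0695, 0.2063]
tool_rot: [0.001, 0.211, 0.978, 0.0]
ft_force: [1.0, 0.3, -0.0]
gripper_width: 0.0598
finger_force: 0.0
```

Emit:
play_rows --plan "-0.040 -0.044 0 0 0 0 0.06;-0.040 -0.044 0 0 0 0 0.06;-0.040 -0.044 0 0 0 0 0.06;-0.040 -0.044 0 0 0 0 0.06;-0.040 -0.044 0 0 0 0 0.06;-0.040 -0.044 0 0 0 0 0.06;0 0 0 0 0 0.177 0.06;0 0 0 0 0 0.177 0.06"

```text
clock: 2.3
position: [0.4933, -0.2691, 0.2054]
tool_rot: [-0.0, 0.383, 0.924, 0.0]
ft_force: [-0.7, 0.2, 0.2]
gripper_width: 0.0603
finger_force: 0.0
```

Emit:
play_rows --plan "0 0 0 0 0 0.177 0.06;0 0 0 0 0 0.177 0.06;0 0 0 0 0 0.177 0.06;0 0 0 0 0 0.177 0.06;0 0 0 0 0 0.177 0.06;0 0 0 0 0 0.177 0.06;0 0 0 0 0 0.177 0.06;0 0 0 0 0 0.177 0.06"

```text
clock: 3.3
position: [0.4933, -0.2681, 0.2058]
tool_rot: [-0.0, 0.891, 0.453, -0.0]
ft_force: [0.1, -0.1, 0.5]
gripper_width: 0.06
finger_force: 0.0
```

Emit:
play_rows --plan "0 0 0 0 0 0.177 0.06;0 0 0 0 0 0 0.06"

```text
clock: 3.55
position: [0.4933, -0.2681, 0.2059]
tool_rot: [-0.0, 0.926, 0.376, -0.0]
ft_force: [0.4, -0.2, 0.9]
gripper_width: 0.0603
finger_force: 0.0
```

Run:
```python
from h import *
st=sense();print(st['position'].round(4) if hasattr(st['position'],'round') else st['position'],np.round(st['joint_positions'],3),st['clock'])
m=R().as_matrix();print('y ang',np.degrees(np.arctan2(m[1,1],m[0,1])),m[:,2].round(3),totool([.495,-.273,.092]).round(4))
```

```text
[ 0.4933 -0.2681  0.2059] [-0.518  0.304  1.609  0.     1.229  0.28 ] 3.55
y ang -45.77262338204963 [-0.  0. -1.] [-0.0022  0.0047  0.1139]
```

Emit:
play_rows --plan "-0.002 0.005 0.04 0 0 0 0.05;0 0 0.04 0 0 0 0.04;0 0 0.034 0 0 0 0.04;0 0 0 0 0 0 0.005;0 0 0 0 0 0 0.005;0 0 0 0 0 0 0.005;0 0 0 0 0 0 0.005;0 0 0 0 0 0 0.005"

```text
clock: 4.55
position: [0.4977, -0.2746, 0.0939]
tool_rot: [0.003, 0.927, 0.376, 0.002]
ft_force: [4.7, -3.4, 1.9]
gripper_width: 0.0137
finger_force: 25.0
```

Emit:
play_rows --plan "0 0.004 0 0 0 -0.1 0.005;0 0 0 0 0 -0.18 0.005;0 0 0 0 0 -0.18 0.005;0 0 0 0 0 -0.18 0.005;0 0 0 0 0 -0.18 0.005;0 0 0 0 0 -0.18 0.005;0 0 0 0 0 -0.18 0.005;0 0 0 0 0 0 0.005"

```text
clock: 5.55
position: [0.4979, -0.2747, 0.0938]
tool_rot: [-0.0, 0.561, 0.828, 0.001]
ft_force: [-0.1, 3.5, 8.1]
gripper_width: 0.0141
finger_force: 25.0
```

Run:
```python
from h import *
st=sense();print(st['position'],np.round(st['joint_positions'],3),st['ft_force'],st['wrist_torque'])
m=R().as_matrix();print('y ang',np.degrees(np.arctan2(m[1,1],m[0,1])),m[:,2].round(3))
```

```text
[ 0.49792757 -0.27470801  0.09377147] [-0.525  0.411  1.751  0.002  0.981 -0.907] [-0.1450639   3.50520786  8.06019739] [0.58505456 0.23689312 0.00941841]
y ang 21.767382658106737 [ 0.     0.002 -1.   ]
```

Emit:
play_rows --plan "0 0 0 0 0 -0.18 0.005;0 0 0 0 0 -0.18 0.005;0 0 0 0 0 -0.18 0.005;0 0 0 0 0 -0.18 0.005;0 0 0 0 0 -0.18 0.005;0 0 0 0 0 -0.18 0.005;0 0 0 0 0 -0.16 0.005;0 0 0 0 0 0 0.005"

```text
clock: 6.55
position: [0.498, -0.2746, 0.0937]
tool_rot: [0.0, -0.023, 1.0, 0.001]
ft_force: [-0.7, 4.7, 8.1]
gripper_width: 0.0139
finger_force: 25.1
```

```bash
cat > st.py <<'E'
from h import *
st=sense();print(np.round(st['position'],4),np.round(st['joint_positions'],3),np.round(st['ft_force'],1),np.round(st['wrist_torque'],2),st['gripper_width'],st['clock'])
m=R().as_matrix();print('y ang',np.degrees(np.arctan2(m[1,1],m[0,1])),m[:,2].round(3))
E
python3 st.py
```

```text
[ 0.498  -0.2746  0.0937] [-0.526  0.411  1.751  0.003  0.98  -2.144] [-0.7  4.7  8.1] [ 0.68  0.22 -0.68] 0.013928624533274456 6.55
y ang 92.64099589058026 [ 0.001  0.003 -1.   ]
```

Emit:
play_rows --plan "0 0 0 0 0 0.03 0.05;0 0 0 0 0 0 0.05;0 0 -0.06 0 0 0 0.0912;0 0 -0.06 0 0 0 0.0912;0 0 -0.06 0 0 0 0.0912;0 0 0 0 0 0 0.0912"

```text
clock: 7.3
position: [0.5001, -0.2773, 0.2773]
tool_rot: [0.005, -0.009, 1.0, -0.003]
ft_force: [0.2, 0.3, 0.1]
gripper_width: 0.0716
finger_force: 0.0
```

```bash
python3 st.py
cat > fk.py <<'E'
from h import *
from scipy.optimize import least_squares
def fk(q,P):
    d1,a1,a2,a3,d4,d6=P
    E=Ro.from_euler
    R1=E('z',q[0]);R2=R1*E('y',q[1]);R3=R1*E('y',q[1]+q[2])
    R6=R3*E('z',q[3])*E('y',q[4])*E('z',q[5]+np.pi/2)
    p=np.array([0,0,d1])+R1.apply([a1,0,0])+R2.apply([0,0,a2])+R3.apply([a3,0,d4])+R6.apply([0,0,d6])
    return p,R6
E
python3 - <<'E'
from fk import *
D=[([1.126,.32,1.565,0,1.257,-.02],[.2368,.5235,.2132]),([-.518,.304,1.609,0,1.229,.28],[.4933,-.2681,.2059]),([-.526,.411,1.751,.003,.98,-2.144],[.498,-.2746,.0937])]
st=sense();D.append((st['joint_positions'],st['position']))
f=lambda P:np.r_[np.concatenate([fk(q,P)[0]-p for q,p in D]),1e-4*(P-np.array([.4,0,.45,0,.42,.25]))]
r=least_squares(f,[.4,0,.45,0,.42,.25]);print(r.x,r.cost,np.abs(r.fun[:12]).max())
print(fk(st['joint_positions'],r.x)[1].as_matrix()-R().as_matrix())
s=snap('top');cv2.imwrite('pics/k1.png',cv2.resize(s['image'][205:310,325:480,::-1],None,fx=4,fy=4))
E
```

```text
[ 0.5001 -0.2773  0.2773] [-0.526  0.277  1.467 -0.     1.387 -2.116] [0.2 0.3 0.1] [0.05 0.   0.03] 0.07155008206149419 7.3
y ang 91.0569778069229 [ 0.009 -0.005 -1.   ]
[ 1.00635323  0.0284429   0.45537571 -0.03655889  0.40864012  1.13291375] 0.0002533027946320708 0.01105568766971976
[[ 0.00000000e+00  1.00613962e-16 -2.08166817e-16]
 [ 1.00613962e-16  0.00000000e+00 -1.43982049e-16]
 [ 2.11636264e-16 -1.40512602e-16  0.00000000e+00]]
```

View pics/k1.png

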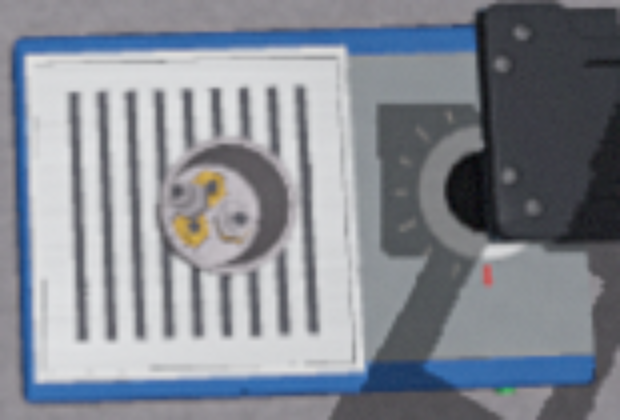

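Knob pointer hidden by gripper in this view; the cup is unmoved at crop (228,205). I'll check the pointer later. Next, plan the wrist for a sideways grasp.

Run:
```python
from h import *
def wr(q1,s,Rt):
    M=(Ro.from_euler('y',-s)*Ro.from_euler('z',-q1)*Rt*Ro.from_euler('z',-np.pi/2))
    a=M.as_euler('ZYZ');return a.round(2), np.round([((a[0]+np.pi+1.34)%(2*np.pi))-1.34,-a[1],((a[2]+np.pi+np.pi)%(2*np.pi))-np.pi],2)
def tool(phi,p,roll): # phi heading, p pitch down, roll of y from horizontal
    z=np.array([np.cos(phi)*np.cos(p),np.sin(phi)*np.cos(p),-np.sin(p)]);y=np.array([-np.sin(phi),np.cos(phi),0]);x=np.cross(y,z)
    return Ro.from_matrix(np.c_[x,y,z])*Ro.from_euler('z',roll)
d=np.radians
for phi in (-90,-60,60,90):
  for p in (15,25):
    for roll in (0,180):
      print(phi,p,roll,[wr(d(10 if phi<0 else -25),d(s),tool(d(phi),d(p),d(roll)))[0] for s in (105,120,135)])
```

```text
-90 15 0 [array([-1.27,  1.67,  0.3 ]), array([-1.26,  1.59,  0.55]), array([-1.26,  1.51,  0.8 ])]
-90 15 180 [array([-1.27,  1.67, -2.84]), array([-1.26,  1.59, -2.59]), array([-1.26,  1.51, -2.34])]
-90 25 0 [array([-1.1 ,  1.61,  0.31]), array([-1.11,  1.5 ,  0.54]), array([-1.14,  1.38,  0.78])]
-90 25 180 [array([-1.1 ,  1.61, -2.83]), array([-1.11,  1.5 , -2.6 ]), array([-1.14,  1.38, -2.36])]
-60 15 0 [array([-1.39,  1.17,  0.18]), array([-1.51,  1.14,  0.46]), array([-1.63,  1.14,  0.75])]
-60 15 180 [array([-1.39,  1.17, -2.96]), array([-1.51,  1.14, -2.68]), array([-1.63,  1.14, -2.39])]
-60 25 0 [array([-1.2 ,  1.15,  0.1 ]), array([-1.33,  1.07,  0.38]), array([-1.48,  1.03,  0.68])]
-60 25 180 [array([-1.2 ,  1.15, -3.04]), array([-1.33,  1.07, -2.76]), array([-1.48,  1.03, -2.46])]
60 15 0 [array([1.34, 1.42, 2.91]), array([1.38, 1.37, 2.65]), array([1.44, 1.33, 2.38])]
60 15 180 [array([ 1.34,  1.42, -0.23]), array([ 1.38,  1.37, -0.49]), array([ 1.44,  1.33, -0.76])]
60 25 0 [array([1.17, 1.38, 2.94]), array([1.22, 1.29, 2.69]), array([1.31, 1.21, 2.42])]
60 25 180 [array([ 1.17,  1.38, -0.2 ]), array([ 1.22,  1.29, -0.45]), array([ 1.31,  1.21, -0.72])]
90 15 0 [array([1.18, 1.9 , 2.76]), array([1.12, 1.8 , 2.51]), array([1.08, 1.68, 2.27])]
90 15 180 [array([ 1.18,  1.9 , -0.39]), array([ 1.12,  1.8 , -0.63]), array([ 1.08,  1.68, -0.87])]
90 25 0 [array([1.02, 1.83, 2.71]), array([0.97, 1.69, 2.48]), array([0.96, 1.54, 2.27])]
90 25 180 [array([ 1.02,  1.83, -0.44]), array([ 0.97,  1.69, -0.66]), array([ 0.96,  1.54, -0.87])]
```

Emit:
play_rows --plan "0 0.055 0 0 0 0 0.0912;0 0.055 0 0 0 0 0.0912;0 0.055 0 0 0 0 0.0912;0 0.055 0 0 0 0 0.0912;0 0.055 0 0 0 0 0.0912;0 0.055 0 0 0 0 0.0912;0 0 0 0 0 0.176 0.0912;0 0 0 0 0 0.176 0.0912"

```text
clock: 8.35
position: [0.4908, 0.0548, 0.2696]
tool_rot: [-0.002, 0.168, 0.986, -0.001]
ft_force: [-0.4, 0.4, 0.6]
gripper_width: 0.0916
finger_force: 0.0
```

Emit:
play_rows --plan "0 0 0 0 0 0.176 0.0912;0 0 0 0 0 0.176 0.0912;0 0 0 0 0 0.176 0.0912;0 0 0 0 0 0.176 0.0912;0 0 0 0 0 0.176 0.0912;0 0 0 0 0 0.176 0.0912;0 0 0 0 0 0.176 0.0912;0 0 0 0 0 0 0.0912"

```text
clock: 9.35
position: [0.4911, 0.0538, 0.27]
tool_rot: [-0.001, 0.705, 0.71, -0.002]
ft_force: [-0.0, -0.2, 0.3]
gripper_width: 0.0913
finger_force: 0.0
```

Emit:
play_rows --plan "0 0 0 0 -0.1745 0 0.0912;0 0 0 0 -0.1745 0 0.0912;0 0 0 0 -0.1745 0 0.0912;0 0 0 0 -0.1745 0 0.0912;0 0 0 0 0 0 0.0912"

```text
clock: 9.98
position: [0.4914, 0.0557, 0.2689]
tool_rot: [0.241, 0.66, 0.669, -0.244]
ft_force: [0.2, 0.1, -0.1]
gripper_width: 0.0912
finger_force: 0.0
```

```bash
python3 st.py
python3 - <<'E'
from fk import *
D=[([-.518,.304,1.609,0,1.229,.28],[.4933,-.2681,.2059]),([-.526,.411,1.751,.003,.98,-2.144],[.498,-.2746,.0937]),([-.526,.277,1.467,0,1.387,-2.116],[.5001,-.2773,.2773])]
st=sense();D.append((st['joint_positions'],st['position']))
print(st['joint_positions'])
print(fk(st['joint_positions'],[.4,0,.45,0,.42,.25])[1].as_matrix()-R().as_matrix())
f=lambda P:np.r_[np.concatenate([fk(q,P)[0]-p for q,p in D]),1e-4*(P-np.array([.4,0,.45,0,.42,.25]))]
r=least_squares(f,[.4,0,.45,0,.42,.25]);print(r.x,r.cost,r.fun[:12].round(4))
s=snap('top');cv2.imwrite('pics/k2.png',cv2.resize(s['image'][205:310,325:480,::-1],None,fx=4,fy=4))
E
```

```text
[0.4914 0.0557 0.2689] [ 0.485  0.314  1.635 -0.607  1.567  0.592] [ 0.2  0.1 -0.1] [0.34 0.04 0.  ] 0.09117784459683466 9.975
y ang 0.6306882348065739 [ 0.001 -0.644 -0.765]
[ 0.48497027  0.31443127  1.6346222  -0.60650706  1.56672666  0.59174989]
[[ 1.59594560e-16  1.11022302e-16  1.11022302e-16]
 [ 1.11022302e-16 -4.85722573e-17 -3.33066907e-16]
 [-3.33066907e-16  2.22044605e-16  0.00000000e+00]]
[ 0.0578661  -0.0242067   0.69715089  0.05973518  0.41878288  0.31939682] 0.00020924874366233677 [-0.0078 -0.0086  0.001  -0.0059 -0.0102  0.0009 -0.0054 -0.0099  0.0007
  0.0029 -0.001  -0.0026]
```

View pics/k2.png

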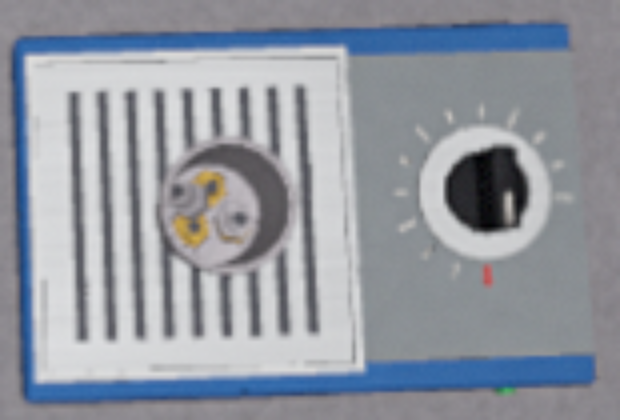

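The crop shows the white pointer line at (507,208) on the lower half of the bar, pointing to the red mark (487,275), so the timer is at its stop. The cup's rim spans (158..297, 133..276) in the crop. Now refit the kinematics with a lateral offset and solve the grasp and pour poses.

```bash
cat > fk.py <<'E'
from h import *
from scipy.optimize import least_squares
def fk(q,P):
    d1,a1,a2,a3,d4,d6,b=P
    E=Ro.from_euler
    R1=E('z',q[0]);R2=R1*E('y',q[1]);R3=R1*E('y',q[1]+q[2])
    R6=R3*E('z',q[3])*E('y',q[4])*E('z',q[5]+np.pi/2)
    p=np.array([0,0,d1])+R1.apply([a1,b,0])+R2.apply([0,0,a2])+R3.apply([a3,0,d4])+R6.apply([0,0,d6])
    return p,R6
def fit():
    D=[([1.126,.32,1.565,0,1.257,-.02],[.2368,.5235,.2132]),([-.518,.304,1.609,0,1.229,.28],[.4933,-.2681,.2059]),([-.526,.411,1.751,.003,.98,-2.144],[.498,-.2746,.0937]),([-.526,.277,1.467,0,1.387,-2.116],[.5001,-.2773,.2773]),([.48497,.31443,1.63462,-.60651,1.56673,.59175],[.4914,.0557,.2689])]
    st=sense();D.append((st['joint_positions'],st['position']))
    p0=np.array([.3,0,.45,0,.42,.25,0])
    f=lambda P:np.r_[np.concatenate([fk(q,P)[0]-p for q,p in D]),1e-3*(P-p0)]
    return least_squares(f,p0)
def tool(phi,p,roll):
    phi,p,roll=np.radians([phi,p,roll])
    z=np.array([np.cos(phi)*np.cos(p),np.sin(phi)*np.cos(p),-np.sin(p)]);y=np.array([-np.sin(phi),np.cos(phi),0])
    return Ro.from_matrix(np.c_[np.cross(y,z),y,z])*Ro.from_euler('z',roll)
lo=np.array([-3.11,-.84,.21,-1.34,.05,-2.56]);hi=np.array([3.11,2.01,2.61,4.49,2.63,2.56])
def ik(P,pos,Rt,q0):
    def f(q):
        p,r=fk(q,P);return np.r_[p-pos,.3*(r.inv()*Rt).as_rotvec()]
    r=least_squares(f,np.clip(q0,lo+.01,hi-.01),bounds=(lo,hi));return r.x,np.abs(r.fun).max()
E
python3 - <<'E'
from fk import *
r=fit();P=r.x;print(P.round(4),r.fun[:-7].round(4))
s=snap('top');c=atz(s,381.9,256.1,.146);print('cup rim',c)
q=sense()['joint_positions']
for n,pos,t in [('pre',[.489,0.03,.115],(-90,20,0)),('grasp',[.489,-.157,.109],(-90,20,0)),('lift',[.489,-.157,.25],(-90,20,0)),('move',[.489,.17,.25],(-90,20,0)),('move',[.489,.17,.25],(-60,20,0)),('pour',[.489,.17,.2],(-90,20,-150)),('pour',[.489,.17,.2],(-60,20,-150)),('pour2',[.489,.17,.2],(-60,20,-170))]:
    qq,e=ik(P,pos,tool(*t),q);print(n,t,qq.round(2),round(e,4))
    if n!='pour': q=qq
E
```

```text
[ 1.400e-01 -2.000e-04  5.912e-01  2.440e-02  4.171e-01  3.356e-01
  1.150e-02] [ 0.0001  0.0002  0.0004  0.      0.0001 -0.0003 -0.0002 -0.0002  0.
 -0.      0.0002 -0.     -0.0001 -0.     -0.0001 -0.     -0.     -0.    ]
cup rim [ 0.4874556  -0.13799597  0.146     ]
pre (-90, 20, 0) [ 0.6   0.71  1.84 -0.89  1.58  1.09] 0.0
grasp (-90, 20, 0) [ 0.29  0.65  2.05 -1.16  1.38  1.14] 0.0
lift (-90, 20, 0) [ 0.29  0.42  1.95 -1.12  1.51  0.84] 0.0
move (-90, 20, 0) [ 0.76  0.64  1.51 -0.81  1.94  0.87] 0.0
move (-60, 20, 0) [ 0.91  0.47  1.86 -1.06  1.59  0.83] 0.0
pour (-90, 20, -150) [ 0.76  0.69  1.55 -0.79  1.87 -1.68] 0.0
pour (-60, 20, -150) [ 0.91  0.54  1.9  -1.06  1.54 -1.69] 0.0
pour2 (-60, 20, -170) [ 0.91  0.54  1.9  -1.06  1.54 -2.04] 0.0
```

Emit:
play_rows --plan "0 0 0 0 -0.1745 0 0.0912;0 0 0 0 -0.1745 0 0.0912;0 0 0 0 -0.175 0 0.0912;0 0 0 0 0 0 0.0912"

```text
clock: 10.58
position: [0.4919, 0.0534, 0.27]
tool_rot: [0.405, 0.577, 0.582, -0.406]
ft_force: [0.3, 0.2, 0.1]
gripper_width: 0.0912
finger_force: 0.0
```

```bash
python3 st.py
python3 - <<'E'
from h import *
print(R().as_matrix().round(3));print((R().inv()*__import__('fk').tool(-90,20,0)).as_rotvec().round(3),totool([.488,0,.1085]).round(4),totool([.488,-.156,.1085]).round(4))
E
```

```text
[0.4919 0.0534 0.27  ] [ 0.625  0.521  1.689 -0.903  1.809  0.829] [0.3 0.2 0.1] [0.58 0.04 0.03] 0.09120893220386805 10.575
y ang 0.24706060607431327 [ 0.002 -0.94  -0.342]
[[-0.007  1.     0.002]
 [ 0.342  0.004 -0.94 ]
 [-0.94  -0.006 -0.342]]
[ 0.002 -0.     0.007] [ 0.1336 -0.0032  0.1054] [ 0.0802 -0.0039  0.252 ]
```

Emit:
play_rows --plan "0.033 -0.001 0.026 0 0 0.007 0.0912;0.033 -0.001 0.026 0 0 0 0.0912;0.034 -0.001 0.026 0 0 0 0.0912;0.033 0 0.027 0 0 0 0.0912;0 0 0 0 0 0 0.0912"

```text
clock: 11.2
position: [0.4897, -0.0011, 0.1112]
tool_rot: [0.406, 0.581, 0.578, -0.404]
ft_force: [0.6, 0.4, 0.7]
gripper_width: 0.0913
finger_force: 0.0
```

```bash
python3 st.py
python3 - <<'E'
from h import *
print(totool([.488,-.156,.1085]).round(4))
E
```

```text
[ 0.4897 -0.0011  0.1112] [ 0.551  0.7    1.881 -0.929  1.541  1.105] [0.6 0.4 0.7] [ 0.51  0.08 -0.03] 0.09125565691547079 11.2
y ang -0.08449662631684136 [ 0.    -0.939 -0.343]
[-0.0506 -0.0015  0.1464]
```

Emit:
play_rows --plan "-0.013 -0.001 0.037 0 0 0 0.0912;-0.013 0 0.037 0 0 0 0.0912;-0.012 0 0.036 0 0 0 0.0912;-0.012 0 0.036 0 0 0 0.0912;0 0 0 0 0 0 0.0912"

```text
clock: 11.82
position: [0.4895, -0.1556, 0.1109]
tool_rot: [0.408, 0.582, 0.577, -0.402]
ft_force: [-0.2, 0.7, -0.9]
gripper_width: 0.0914
finger_force: 0.0
```

```bash
python3 st.py
python3 - <<'E'
from h import *
print(totool([.488,-.156,.1085]).round(4))
a=snap('scene')['image'][150:310,120:360,::-1];cv2.imwrite('pics/g1.png',cv2.resize(a,None,fx=3,fy=3))
E
```

```text
[ 0.4895 -0.1556  0.1109] [ 0.293  0.646  2.048 -1.16   1.377  1.146] [-0.2  0.7 -0.9] [ 0.54  0.04 -0.04] 0.09137918526988696 11.825
y ang -0.11477859159262696 [ 0.002 -0.939 -0.343]
[ 0.0021 -0.0015  0.0012]
```

View pics/g1.png

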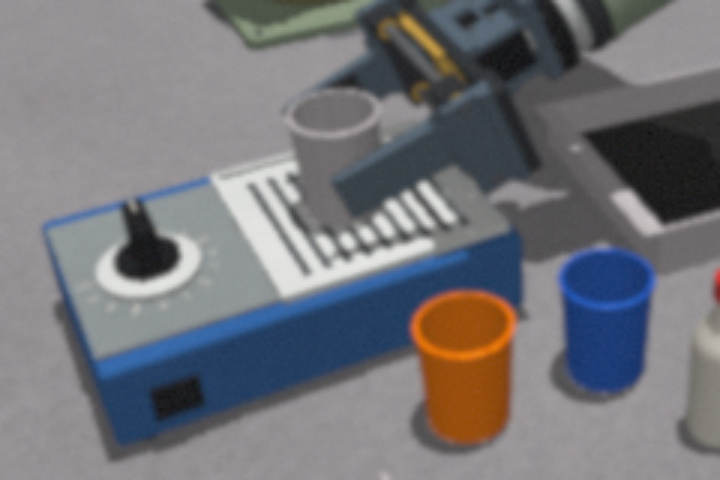

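The picture shows the steel cup (335,155) standing between the open fingers, with the near finger at about mid-height (390,165). I'll close now.

Emit:
play_rows --plan "0 0 0 0 0 0 0.045;0 0 0 0 0 0 0.045;0 0 0 0 0 0 0.045;0 0 0 0 0 0 0.045;0 0 0 0 0 0 0.045;0 0 0 0 0 0 0.045" --squeeze 30

```text
clock: 12.62
position: [0.489, -0.1536, 0.1084]
tool_rot: [0.408, 0.58, 0.578, -0.404]
ft_force: [-3.6, 3.1, 3.1]
gripper_width: 0.0569
finger_force: 29.9
```

```bash
python3 st.py
```

```text
[ 0.489  -0.1536  0.1084] [ 0.298  0.652  2.05  -1.16   1.377  1.149] [-3.6  3.1  3.1] [ 0.17  0.26 -0.49] 0.05686937651862026 12.625
y ang 0.10568935163244905 [ 0.004 -0.94  -0.341]
```

Emit:
play_rows --plan "-0.012 0 -0.004 0 0 0 0.045;-0.022 0 -0.008 0 0 0 0.045;-0.028 0 -0.010 0 0 0 0.045;-0.028 0 -0.010 0 0 0 0.045;-0.022 0 -0.008 0 0 0 0.045;-0.010 0 -0.004 0 0 0 0.045;0 0 0 0 0 0 0.045"

```text
clock: 13.5
position: [0.4888, -0.1538, 0.2379]
tool_rot: [0.408, 0.58, 0.579, -0.402]
ft_force: [-0.0, 0.4, -3.2]
gripper_width: 0.0567
finger_force: 30.0
```

Emit:
play_rows --plan "0.007 0 -0.020 0 0 0 0.045;0.014 0 -0.038 0 0 0 0.045;0.017 0 -0.047 0 0 0 0.045;0.017 0 -0.047 0 0 0 0.045;0.017 0 -0.047 0 0 0 0.045;0.017 0 -0.047 0 0 0 0.045;0.010 0 -0.027 0 0 0 0.045;0.003 0 -0.010 0 0 0 0.045"

```text
clock: 14.5
position: [0.4881, 0.1484, 0.2371]
tool_rot: [0.408, 0.579, 0.579, -0.404]
ft_force: [-0.7, -0.8, -3.3]
gripper_width: 0.0565
finger_force: 30.0
```

```bash
python3 st.py;python3 - <<'E'
from h import *
print(R().as_matrix().round(3),totool([.485,.14,.155]).round(4))
a=snap('scene')['image'][60:310,120:460,::-1];cv2.imwrite('pics/g2.png',cv2.resize(a,None,fx=2,fy=2))
E
```

```text
[0.4881 0.1484 0.2371] [ 0.745  0.632  1.569 -0.82   1.886  0.896] [-0.7 -0.8 -3.3] [ 1.03  0.06 -0.01] 0.05647660665383048 14.5
y ang 0.26924002446989415 [ 0.006 -0.94  -0.341]
[[ 0.003  1.     0.006]
 [ 0.341  0.005 -0.94 ]
 [-0.94   0.005 -0.341]] [ 0.0743 -0.0035  0.0359]
```

View pics/g2.png

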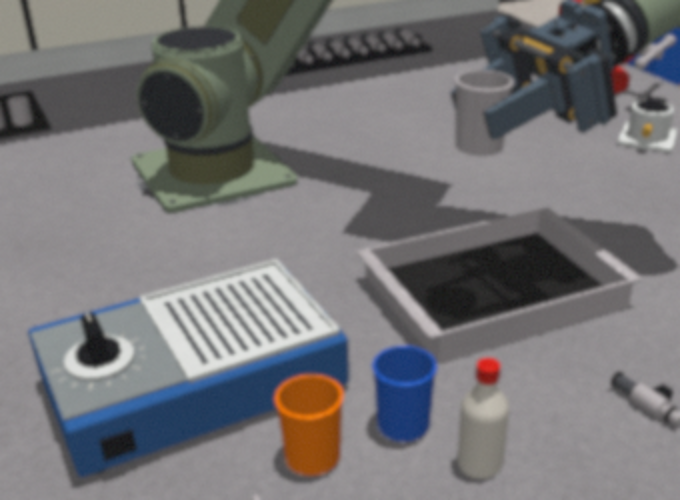

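The cup (485,110) hangs upright in the gripper over the tray and the bystanders have not moved. I'll lower it and roll it.

Emit:
play_rows --plan "0.025 -0.001 0.012 0 0 0 0.045;0.025 -0.001 0.012 0 0 0 0.045;0.024 -0.001 0.012 0 0 -0.05 0.045;0 0 0 0 0 -0.15 0.045;0 0 0 0 0 -0.18 0.045;0 0 0 0 0 -0.18 0.045;0 0 0 0 0 -0.18 0.045;0 0 0 0 0 -0.18 0.045"

```text
clock: 15.55
position: [0.4854, 0.1369, 0.1566]
tool_rot: [0.185, 0.261, 0.776, -0.543]
ft_force: [-0.7, -0.0, -3.3]
gripper_width: 0.057
finger_force: 29.9
```

Emit:
play_rows --plan "0 0 0 0 0 -0.18 0.045;0 0 0 0 0 -0.18 0.045;0 0 0 0 0 -0.18 0.045;0 0 0 0 0 -0.18 0.045;0 0 0 0 0 -0.18 0.045;0 0 0 0 0 -0.18 0.045;0 0 0 0 0 -0.18 0.045;0 0 0 0 0 -0.18 0.045"

```text
clock: 16.55
position: [0.4854, 0.1369, 0.1566]
tool_rot: [-0.22, -0.316, 0.755, -0.53]
ft_force: [-0.8, 0.2, -2.5]
gripper_width: 0.0562
finger_force: 29.9
```

Emit:
play_rows --plan "0 0 0 0 0 -0.18 0.045;0 0 0 0 0 -0.18 0.045;0 0 0 0 0 -0.15 0.045;0 0 0 0 0 0 0.045;0 0 0 0 0 0 0.045;0 0 0 0 0 0 0.045"

```text
clock: 17.3
position: [0.4855, 0.138, 0.1569]
tool_rot: [-0.344, -0.494, 0.653, -0.459]
ft_force: [0.4, 0.2, -1.0]
gripper_width: 0.0569
finger_force: 29.9
```

```bash
python3 st.py;python3 - <<'E'
from h import *
print(R().as_matrix().round(3))
a=snap('scene')['image'][60:260,270:470,::-1];b=snap('top')['image'][190:350,110:310,::-1]
cv2.imwrite('pics/p1.png',np.hstack([cv2.resize(a,(400,400)),cv2.resize(b,(400,320)).repeat(1,0) if 0 else cv2.copyMakeBorder(cv2.resize(b,(400,320)),0,80,0,0,0)]))
E
```

```text
[0.4855 0.138  0.1569] [ 0.736  0.717  1.648 -0.795  1.768 -1.853] [ 0.4  0.2 -1. ] [0.94 0.05 0.  ] 0.0568978657563123 17.3
y ang 174.66442328403616 [ 0.004 -0.94  -0.342]
[[-0.275 -0.962  0.004]
 [-0.33   0.09  -0.94 ]
 [ 0.903 -0.259 -0.342]]
```

View pics/p1.png

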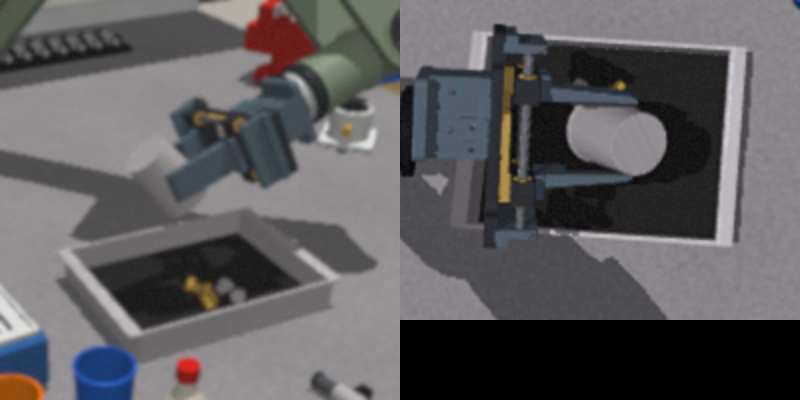

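The scene half shows the inverted cup at (165,175), with brass fittings at (190,285) and (208,293) and steel ones at (225,287) and (238,297). The top half shows a brass one at (620,85). I'll shake briefly, roll back and count.

Emit:
play_rows --plan "0 0 0 0 0 -0.16 0.045;0 0 0 0 0 0.12 0.045;0 0 0 0 0 -0.12 0.045;0 0 0 0 0 0.18 0.045;0 0 0 0 0 0.18 0.045;0 0 0 0 0 0.18 0.045;0 0 0 0 0 0.18 0.045;0 0 0 0 0 0.18 0.045"

```text
clock: 18.4
position: [0.4855, 0.1384, 0.1568]
tool_rot: [-0.153, -0.223, 0.788, -0.553]
ft_force: [-0.6, -0.3, -1.7]
gripper_width: 0.0566
finger_force: 29.9
```

Emit:
play_rows --plan "0 0 0 0 0 0.18 0.045;0 0 0 0 0 0.18 0.045;0 0 0 0 0 0.18 0.045;0 0 0 0 0 0.18 0.045;0 0 0 0 0 0.18 0.045;0 0 0 0 0 0.18 0.045;0 0 0 0 0 0.18 0.045;0 0 0 0 0 0.18 0.045"

```text
clock: 19.4
position: [0.4855, 0.1384, 0.1568]
tool_rot: [0.249, 0.352, 0.739, -0.517]
ft_force: [-0.1, 1.2, -2.0]
gripper_width: 0.0569
finger_force: 29.9
```

Emit:
play_rows --plan "-0.025 0 -0.010 0 0 0.18 0.045;-0.025 0 -0.010 0 0 0.18 0.045;-0.025 0 -0.010 0 0 0.18 0.045;0 0 0 0 0 0.15 0.045;0 0 0 0 0 0 0.045"

```text
clock: 20.02
position: [0.521, 0.1445, 0.2282]
tool_rot: [0.408, 0.579, 0.579, -0.403]
ft_force: [-0.6, -0.4, -2.2]
gripper_width: 0.0569
finger_force: 30.0
```

```bash
python3 st.py;python3 - <<'E'
from fk import *
print((R().inv()*tool(-90,20,0)).as_rotvec().round(3),totool([.489,-.1536,.24]).round(4))
a=snap('scene')['image'][160:240,300:440,::-1];b=snap('top')['image'][190:350,110:310,::-1]
cv2.imwrite('pics/p2.png',np.vstack([cv2.resize(a,(560,320),interpolation=2),cv2.resize(b,(560,280))[:280]]))
E
```

```text
[0.521  0.1445 0.2282] [ 0.708  0.67   1.515 -0.85   1.875  0.865] [-0.6 -0.4 -2.2] [ 0.86  0.03 -0.01] 0.05686575742531458 20.025
y ang 0.1634383431202007 [ 0.004 -0.94  -0.342]
[ 0.004  0.    -0.004] [-0.1131 -0.0328  0.2759]
```

View pics/p2.png

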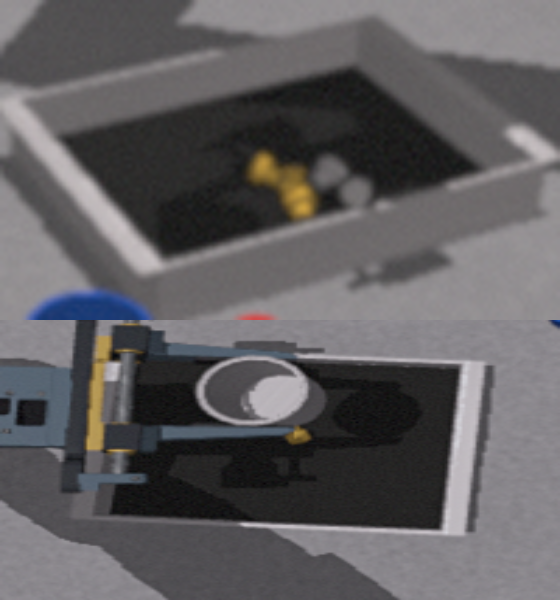

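Cup empty: 3 brass (263,165), (290,180), (300,200) and 2 steel (330,168), (355,190) fittings lie in the tray. Go back to the plate.

Emit:
play_rows --plan "-0.008 -0.003 0.020 0 0 0 0.045;-0.018 -0.006 0.044 0 0 0 0.045;-0.020 -0.006 0.050 0 0 0 0.045;-0.020 -0.006 0.050 0 0 0 0.045;-0.020 -0.006 0.048 0 0 0 0.045;-0.016 -0.004 0.040 0 0 0 0.045;-0.008 -0.002 0.018 0 0 0 0.045;0 0 0 0 0 0 0.045"

```text
clock: 21.12
position: [0.4884, -0.1476, 0.239]
tool_rot: [0.408, 0.58, 0.578, -0.404]
ft_force: [-0.5, -0.1, -2.8]
gripper_width: 0.057
finger_force: 30.0
```

```bash
python3 st.py;python3 - <<'E'
from fk import *
print((R().inv()*tool(-90,20,0)).as_rotvec().round(3),totool([.489,-.150,.116]).round(4))
E
```

```text
[ 0.4884 -0.1476  0.239 ] [ 0.309  0.436  1.957 -1.114  1.513  0.87 ] [-0.5 -0.1 -2.8] [ 0.87  0.04 -0.04] 0.05697336550317784 21.125
y ang 0.07804647685656621 [ 0.003 -0.94  -0.342]
[ 0.003  0.    -0.005] [ 1.148e-01 -1.000e-04  4.430e-02]
```

Emit:
play_rows --plan "0.020 0 0.008 0 0 0 0.045;0.030 0 0.012 0 0 0 0.045;0.030 0 0.012 0 0 0 0.045;0.024 0 0.009 0 0 0 0.045;0.011 0 0.003 0 0 0 0.045;0 0 0 0 0 0 0.045"

```text
clock: 21.88
position: [0.4904, -0.1481, 0.1156]
tool_rot: [0.408, 0.579, 0.579, -0.403]
ft_force: [-0.1, 0.2, -1.7]
gripper_width: 0.0568
finger_force: 30.0
```

Emit:
play_rows --plan "0.003 0 0.001 0 0 0 0.045;0 0 0 0 0 0 0.045"

```text
clock: 22.12
position: [0.49, -0.1487, 0.1133]
tool_rot: [0.408, 0.58, 0.578, -0.403]
ft_force: [-0.1, 0.0, -2.6]
gripper_width: 0.057
finger_force: 30.0
```

```bash
python3 st.py
```

```text
[ 0.49   -0.1487  0.1133] [ 0.307  0.643  2.043 -1.151  1.385  1.138] [-0.1  0.  -2.6] [ 0.85  0.04 -0.  ] 0.0570142482937964 22.125
y ang 0.16165841095267064 [ 0.005 -0.94  -0.342]
```

Emit:
play_rows --plan "0.003 0 0.001 0 0 0 0.045;0 0 0 0 0 0 0.045"

```text
clock: 22.38
position: [0.4897, -0.1488, 0.1097]
tool_rot: [0.408, 0.58, 0.579, -0.403]
ft_force: [-0.6, 0.2, -2.4]
gripper_width: 0.0566
finger_force: 30.0
```

Emit:
play_rows --plan "0.002 0 0.001 0 0 0 0.045;0 0 0 0 0 0 0.045"

```text
clock: 22.62
position: [0.4898, -0.1492, 0.1083]
tool_rot: [0.409, 0.579, 0.578, -0.404]
ft_force: [-1.0, 2.1, 2.7]
gripper_width: 0.0563
finger_force: 29.8
```

```bash
python3 st.py
python3 - <<'E'
from h import *
a=snap('scene')['image'][150:310,120:360,::-1];cv2.imwrite('pics/g3.png',cv2.resize(a,None,fx=3,fy=3))
E
```

```text
[ 0.4898 -0.1492  0.1083] [ 0.306  0.654  2.045 -1.154  1.382  1.149] [-1.   2.1  2.7] [ 0.14 -0.03 -0.09] 0.05631816150923176 22.625
y ang 0.13860962354545023 [ 0.005 -0.94  -0.34 ]
```

Contact is made at the original height, so I'll release and back out.

Emit:
play_rows --plan "0 0 0 0 0 0 0.06;0 0 0 0 0 0 0.07;0 0 0 0 0 0 0.0912;0 0 0 0 0 0 0.0912;0 0 0 0 0 0 0.0912;0 0 0 0 0 0 0.0912"

```text
clock: 23.42
position: [0.4898, -0.149, 0.1074]
tool_rot: [0.408, 0.58, 0.579, -0.403]
ft_force: [0.2, -1.2, 0.5]
gripper_width: 0.0911
finger_force: 0.0
```

Emit:
play_rows --plan "0.009 0 -0.028 0 0 0 0.0912;0.015 0 -0.045 0 0 0 0.0912;0.015 0 -0.045 0 0 0 0.0912;0.010 0 -0.045 0 0 0 0.0912;-0.03 0 -0.04 0 0 0 0.0912;-0.03 0 -0.02 0 0 0 0.0912;0 0 0 0 0 0 0.0912;0 0 0 0 0 0 0.0912"

```text
clock: 24.42
position: [0.4883, 0.0565, 0.1934]
tool_rot: [0.408, 0.58, 0.579, -0.403]
ft_force: [0.3, -0.9, -0.4]
gripper_width: 0.0911
finger_force: 0.0
```

```bash
python3 st.py
python3 - <<'E'
from h import *
a=snap('scene')['image'][:,:,::-1];b=snap('top')['image'][100:320,120:480,::-1]
cv2.imwrite('pics/f.png',np.vstack([cv2.resize(a[130:310,120:460],(530,280)),cv2.resize(b,(530,318))]))
E
```

```text
[0.4883 0.0565 0.1934] [ 0.634  0.612  1.758 -0.875  1.712  0.971] [ 0.3 -0.9 -0.4] [ 0.61  0.04 -0.01] 0.09107981093076335 24.425
y ang 0.14120034904806636 [ 0.004 -0.94  -0.342]
```

View pics/f.png

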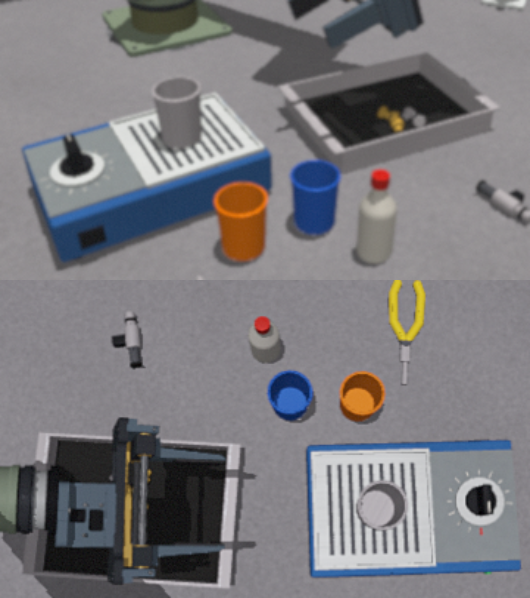

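The empty cup stands upright mid-plate at (383,505). The timer pointer is on the mark, the fittings are in the tray, and the bystanders are in place.

```bash
python3 -c "
from bench import env
print(env.hand_in())"
```

```text
the job is handed in; nothing more can be done
None
```

I handed the job in at about 24 s of the 70 s limit, with no verdict returned: the last pictures show the timer at its zero stop, all five fittings in the tray, the empty cup upright near the middle of the dryer's plate, and the pliers, injector and oil bottle still where they were.

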